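# Reset a tripped creasing-iron heater

## Robot

A 6-joint arm with a two-finger parallel gripper is mounted at the origin on the work surface. World frame = base frame: x ahead of the robot, y to its left, z up, the work surface at z = 0. Lengths are in mm, angles in rad, forces in N, time in s.
With the tool pointing down it reaches from about 375 to 925 mm from the base axis. Payload 5.7 kg.
Tool frame: the origin (TCP) lies between the finger pads; the fingertips stand 11 mm ahead of it and the grasp point (between the pads) lies 8 mm behind it (robot.tip_extent is the distance from the TCP to the fingertips, in mm); z points along the fingers, y is the direction in which the jaws open and shut (so a half turn about z gives the same grasp; the last joint's range is limited). The gripper opens to 88 mm and grips with 3 to 60 N. Pads are 20 mm wide; open, the fingers measure 115 mm over their backs; the gripper's body (75 mm by 178 mm) begins 61 mm behind the grasp point.
Start: joints at [1.224, 0.359, 1.51, -0, 1.272, -0.115], TCP at [137.833, 583.923, 233.623] pointing down, gripper open.
Joint ranges: [-2.97, 2.97], [-1.01, 2.36], [0.21, 2.38], [-0.96, 4.11], [0.2, 2.71], [-2.98, 2.98]. Speed limits (rad/s): [2.39, 2.39, 3.14, 3.14, 3.14, 3.14].

## Interface

Orientations are given as [roll, pitch, yaw] about the fixed x, y, z axes, in that order (R = Rz(yaw) Ry(pitch) Rx(roll)).
In Python, from bench import robot, vision, job, spotter gives the robot as it stands.
- The arm moves only by the tool arm_command, never from a script. Its argument "moves" is a list that holds one entry, the list of rows, each a list of 5 numbers: the closure, from 0 (fully open) to 1 (shut), then the shift along the tool's x, y, z in units of 30 mm (1.0 is 30 mm), then the turn about the tool's z in units of 5 degrees (1.0 is 5 degrees). A call has 1 to 20 rows; each row is the pose to reach, as a shift and turn from the pose measured when the call began, along the tool's axes at that moment; what a row does not reach only later rows make up. A row lasts 1/12 s, in which the tool goes at most 41.7 mm and 7.16 degrees, less where a joint would pass 70% of its speed; a pose out of reach is approached as far as the arm can. A call with a gripper value outside its range is refused whole. The fingers move at their own pace and stop on an object; "squeeze" is the grip in N (left out, the last holds). Time passes only in rows, so rows that repeat a pose let the fingers close. It gives the time, the measured TCP pose, the force and the opening at its end, in the units of the state.
- robot.read_state(): the state, without advancing time (a new reading comes with each control period).
- vision.camera(name): name is "scene" or "top" or "wrist"; returns a dict with "pixels" (480x640x3 uint8, red, green, blue), "fx", "fy", "cx", "cy" (pixels), "view" (4x4, takes a point from world to camera coordinates). Camera axes: x right, y up, looking along -z (the intrinsics and any distortion apply to the point x, -y, -z); pixel columns grow to the right and rows downward; lengths in mm; the calibration is good to about 2 mm. A picture is of the moment at which its call begins. There is no depth.
- job.close_job(): hands the job in, once; it reports no verdict.
Trained networks look in a picture, given as the dict that the camera call returned (one of the last four; its "shot" number tells which), for a name from the list of things; names that differ only in an ending like _2 or _b are one class to them, and where a whole thing is asked for, a point or a joint stands for the part that bears it (a point fixed in the world has none). Each returns a list of dicts, best first, with "confidence" (0 to 1); they miss things now and then, are a little off and sometimes report something else, mostly with a low value. They report only what shows in the picture. A call takes as long as a camera call. They do not tell look-alikes from the thing itself.
- spotter.boxes_of(picture, thing): "xyz" ([x, y, z] in mm, in world coordinates, good to about 4 mm: the middle of the surface that is visible of it).
The state is a dict: "clock": time; "q": joint angles; "qd": joint speeds; "effort": joint torques, N m; "tcp_pos": TCP position; "tcp_rot": TCP orientation; "ft_force": force on the tool from outside, world axes, zero at the start; "wrist_torque": the same for the moment, N m; "width": finger opening in mm.
Only numpy, scipy, OpenCV 4.12 (cv2) and the standard library are available. Lean on these libraries where they do the work, as an engineer would, in place of code of your own. Each camera call takes 0.05 s, during which the arm holds its last target. There are 200 camera calls.

## Task

The heater unit of the creasing iron has tripped. With closed fingertips push the dust shutter on its top fully open, reach down into the uncovered well and press the sunken reset key fully down, holding it down for at least half a second, then push the shutter fully shut again. Only touch, pick nothing up: do not press the raised start key, and leave the things lying around the unit where they are.

Things in the scene. Friction and masses are not known exactly. Their poses are not given: they have to be found in the camera images.
- unit: Grey heater unit fixed to the bench, 150 (x) by 250 (y) mm, deck 55 mm high, turned at most 37 degrees. Origin: centre of its underside; z up, y along the long side, x away from the robot. A channel along y, centred at x = -20 mm, runs between two rails (8 mm wide, 14 mm above the deck, 64 mm apart inside, y = -118 to 118 mm). The shutter slides in it; the well is in its floor.
- well_mouth (a point): Centre of the mouth of the square well, level with the deck, at (-20, -40, 55) mm of the unit; axes as the unit's. The well is 46 by 46 mm with sides along the unit's x and y, straight walls, 27 mm deep; it lies under the shutter while that is shut.
- shutter (a joint): Position of the shutter in m: 0 = fully shut (covers the well), 0.08 = fully open against its stop; grows as the shutter moves to the unit's +y. It starts between 0 and 0.025. About 1.5 N of friction moves it; it stays where it is left. At 0.08 its edge stands 7 mm clear of the well.
- shutter_near_edge (a point): Middle of the shutter's end face towards the unit's -y, half way up; push here towards +y to open. Axes as the unit's. The shutter is an aluminium slab 60 (x) by 100 (y) mm, its top 14 mm above the deck, with upright end faces. There is nothing in the channel beyond its ends, so fingertips can stand on either side, just above the deck. Shut, this edge is at y = -90 mm of the unit.
- shutter_far_edge (a point): Middle of the shutter's end face towards the unit's +y, half way up; push here towards -y to shut. Axes as the unit's. Fully open, it is at y = 90 mm of the unit.
- reset_key (a joint): Travel of the reset key in m: 0 = up, 0.006 = fully down at its stop. Spring: starts to move at about 1.2 N, fully down at about 4 N, springs back by itself.
- reset_key_top (a point): Centre of the top of the reset key, a grey square key 30 by 30 mm in the middle of the well; at rest its top is 15 mm below the deck (40 mm above the bench). It is pressed straight down. Axes as the unit's.
- start_key (a joint): Travel of the raised start key in m: 0 = up, 0.005 = down. Not to be pressed.
- start_key_top (a point): Centre of the top of the raised start key, a round grey key 24 mm across in a black housing standing on the deck at (48, -40) mm of the unit. Not to be pressed.
- paint_jar: Loose amber jar of edge paint with black cap, 56 mm across, 58 mm high, standing beyond the unit; origin under its centre.
- slicker: Loose turned wooden edge slicker, 40 mm across the foot, 72 mm high, standing beyond the unit; origin under its centre.
- wax: Loose block of beeswax, 55 x 35 x 26 mm, on the bench off the unit's +y end; origin under its centre.
- folder: Loose bone folder, a flat ivory strip 130 mm long, 22 wide, 6 thick, lying on the bench on the robot's side of the unit; origin under its centre.
Mind the look-alikes: they are no part of the job. Several things have the shape of the folder; the one meant has the colours described above.

How it is judged (in metres and radians):
On the way, in this order (a step that is already met when the one before it is completed fails the run):
1. the shutter is pushed open (joint above 0.072) (value of joint shutter above 0.072 m), for 0.1 s.
2. the fingers press the reset key down (joint above 0.0045) for half a second with the shutter open (value of joint reset_key above 0.0045 m and value of joint shutter above 0.066 m and contact force between the fingers and reset_key above 0.5 N), for 0.5 s.
At the end, for the whole second after the job is handed in: The shutter is shut again to within 6 mm, the reset and start keys are up, and the jar, slicker, wax and folder are at rest within 20 mm of where they started (value of joint shutter below 0.006 m and value of joint each of reset_key, start_key below 0.0015 m and distance of each of paint_jar, slicker, wax, folder from where it was at the start of the episode below 0.02 m and linear speed of each of paint_jar, slicker, wax, folder below 0.02 m/s); the robot touches nothing.
It fails at once if the raised start key is pressed (more than 2.5 mm) (value of joint start_key above 0.0025 m).
It fails at once if a thing around the unit is lifted, carried or knocked away (moved over 20 mm) (distance of any of paint_jar, slicker, wax, folder from where it was at the start of the episode above 0.02 m).
It also fails if it takes over 50 s, if anything falls off the work surface, if the arm or the gripper's body presses on something with over 40 N, if the wrist force passes 120 N, or if a joint passes its speed limit or range.

## Working session

There is one attempt and no reset: what is moved stays moved. The work goes in short steps, Python scripts to look and compute and a tool call to move; the robot and the scene stay as the last step left them, time stands still between calls to the robot, and variables do not carry over. Pictures are saved under pics/ and viewed, about 8 in all and at most 12, crops included, and the job is handed in when it is done.

Besides the shell and the picture viewer there is one more tool, called after "Emit:" in YAML: its name, and indented under it one key for each argument. arm_command: Moves the arm, as the interface text tells. Its arguments: {"type":"object","properties":{"moves":{"type":"array"},"squeeze":{"type":"number"}},"required":["moves"]}

```bash
mkdir -p pics
python3 - <<'E'
from bench import robot, vision, job, spotter
import cv2,numpy as np
s=robot.read_state();print(s['clock'],s['tcp_pos'],s['tcp_rot'],s['width'])
for n in ('top','scene'):
    p=vision.camera(n);cv2.imwrite(f'pics/{n}0.png',p['pixels'][:,:,::-1]);print(n,p['fx'],p['fy'],p['cx'],p['cy'],np.array(p['view']).round(3).tolist(),[k for k in p])
    for t in ('unit','shutter','well_mouth','shutter_near_edge','shutter_far_edge','start_key_top','reset_key_top','paint_jar','slicker','wax','folder'):
        try:print(t,[(np.round(d['xyz'],0).tolist(),round(d['confidence'],2)) for d in spotter.boxes_of(p,t)[:4]])
        except Exception as e:print(t,e)
E
```

```text
0.0 [137.63099253 583.3119281  232.81530089] [-3.13979132e+00 -2.02958995e-04  2.90977019e+00] 87.79689458437615
top 584.2674078900163 584.2674078900163 313.39875224377533 252.091307651329 [[-0.021, -0.999, -0.024, 72.563], [0.997, -0.022, 0.075, -566.403], [-0.075, -0.022, 0.997, -976.818], [0.0, 0.0, 0.0, 1.0]] ['pixels', 'fx', 'fy', 'cx', 'cy', 'view', 'shot']
unit [([558.0, -78.0, 54.0], 0.61)]
shutter [([533.0, -110.0, 67.0], 0.6)]
well_mouth [([560.0, -81.0, 56.0], 0.57)]
shutter_near_edge [([537.0, -108.0, 64.0], 0.83)]
shutter_far_edge [([532.0, -113.0, 63.0], 0.84)]
start_key_top [([600.0, -128.0, 74.0], 0.65)]
reset_key_top []
paint_jar [([672.0, -163.0, 63.0], 0.67)]
slicker [([698.0, -42.0, 63.0], 0.81), ([536.0, -109.0, 67.0], 0.49), ([600.0, -126.0, 74.0], 0.45)]
wax [([577.0, 101.0, 26.0], 0.88)]
folder [([442.0, -57.0, 0.0], 0.93), ([343.0, -200.0, 7.0], 0.87), ([390.0, 125.0, 7.0], 0.85), ([469.0, 282.0, 7.0], 0.79)]
scene 449.73314884228586 449.73314884228586 329.52969286620134 237.88109197266678 [[-0.509, 0.861, -0.0, 226.665], [-0.448, -0.265, 0.854, 173.596], [0.735, 0.435, 0.52, -1365.442], [0.0, 0.0, 0.0, 1.0]] ['pixels', 'fx', 'fy', 'cx', 'cy', 'view', 'shot']
unit [([598.0, -50.0, 58.0], 0.73)]
shutter [([538.0, -101.0, 66.0], 0.77)]
well_mouth [([597.0, -46.0, 56.0], 0.92)]
shutter_near_edge [([539.0, -103.0, 68.0], 0.79)]
shutter_far_edge [([589.0, 106.0, 27.0], 0.63), ([539.0, -101.0, 70.0], 0.56)]
start_key_top [([606.0, -126.0, 76.0], 0.57)]
reset_key_top []
paint_jar [([692.0, -158.0, 34.0], 0.63)]
slicker [([714.0, -36.0, 30.0], 0.84)]
wax [([587.0, 105.0, 25.0], 0.61)]
folder [([392.0, 130.0, 9.0], 0.89), ([473.0, 292.0, 6.0], 0.72), ([348.0, -199.0, 7.0], 0.67)]
```

View pics/top0.png

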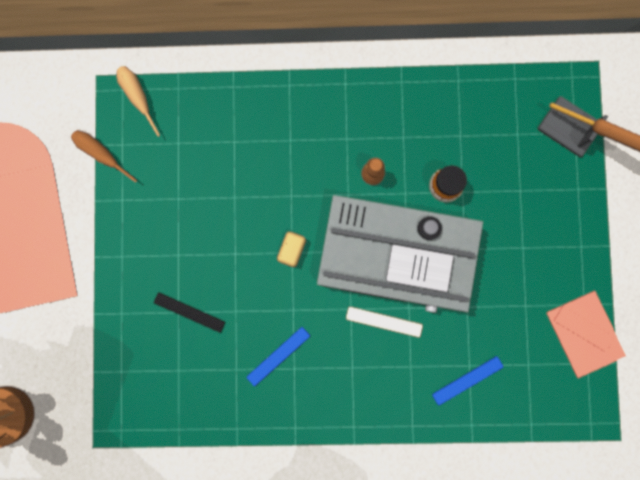

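View pics/scene0.png

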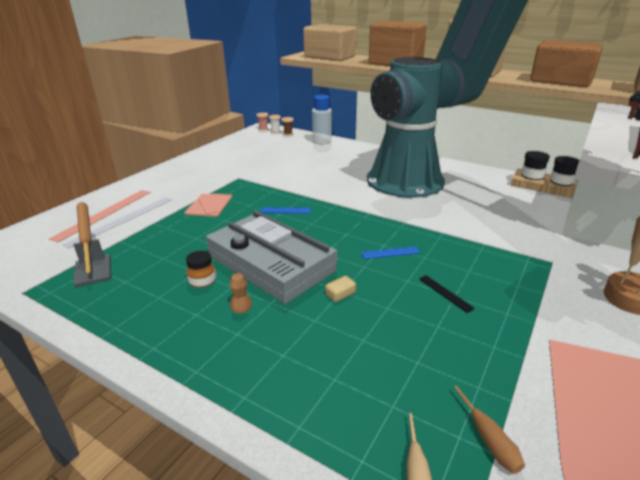

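Top view: unit at about (400,253), shutter (420,268), start key (430,228), wax (291,249), jar (449,183), slicker (374,170). Folder-shaped: white/ivory (384,321) is the one meant; blue (278,356) and (468,380), black (190,312) are look-alikes. All I need to reach for is the shutter, the aluminium slab at (420,268). I'll check it in a close crop with a fitted overlay.

```bash
cat > h.py <<'E'
import numpy as np,cv2
from scipy.optimize import least_squares
def proj(p,X):
    V=np.array(p['view']);c=np.atleast_2d(X)@V[:3,:3].T+V[:3,3]
    return np.c_[p['cx']+p['fx']*c[:,0]/-c[:,2], p['cy']-p['fy']*c[:,1]/-c[:,2]]
def u2w(q,U):
    x,y,a=q[:3];U=np.atleast_2d(np.array(U,float));c,s=np.cos(a),np.sin(a)
    return np.c_[x+c*U[:,0]-s*U[:,1],y+s*U[:,0]+c*U[:,1],U[:,2]]
def sh(s):  # shutter top corners
    y0=-90+s;return [[10,y0+100,69],[10,y0,69],[-50,y0,69],[-50,y0+100,69]]
deck=[[75,125,55],[75,-125,55],[-75,-125,55],[-75,125,55]]
def railtops():
    return [[[x,118,69],[x,-118,69],[x-8,-118,69],[x-8,118,69]] for x in (20,-52)]
def fit(p,dk,st,q0):
    f=lambda q:np.r_[(proj(p,u2w(q,deck))-dk).ravel(),(proj(p,u2w(q,sh(q[3])))-st).ravel()]
    r=least_squares(f,q0,x_scale=[10,10,.1,10],loss='soft_l1');return r
def overlay(p,q,box,k,fn,draw=True):
    x0,y0,x1,y1=box;im=p['pixels'][y0:y1,x0:x1,::-1];im=cv2.resize(im,None,fx=k,fy=k,interpolation=cv2.INTER_CUBIC)
    key=[[48+12*np.cos(t),-40+12*np.sin(t),74] for t in np.linspace(0,6.28,24)]
    if draw:
      for P,c in [(deck,(0,0,255)),(sh(q[3]),(0,255,255)),(key,(255,0,255))]+[(r,(0,255,0)) for r in railtops()]:
        uv=(proj(p,u2w(q,P))+.5-[x0,y0])*k
        cv2.polylines(im,[uv.round().astype(int)],True,c,1)
    cv2.imwrite(fn,im)
E
python3 - <<'E'
from bench import vision
from h import *
p=vision.camera('top')
r=fit(p,np.array([[333,196],[483,221],[470,311],[318,285]]),np.array([[393,245],[453,252],[448,291],[388,283]]),[560,-80,-.17,10])
print(r.x,r.fun.round(1))
overlay(p,r.x,(305,180,495,322),4.2,'pics/c1.png')
E
```

```text
[ 5.60689179e+02 -8.41683645e+01 -1.86827205e-01  6.40666605e+00] [ 0.2  0.3 -0.1 -0.4 -0.4 -0.3  0.3  0.4 -0.3 -0.4  0.9  2.7  0.4  0.3
 -1.1 -1.9]
```

View pics/c1.png

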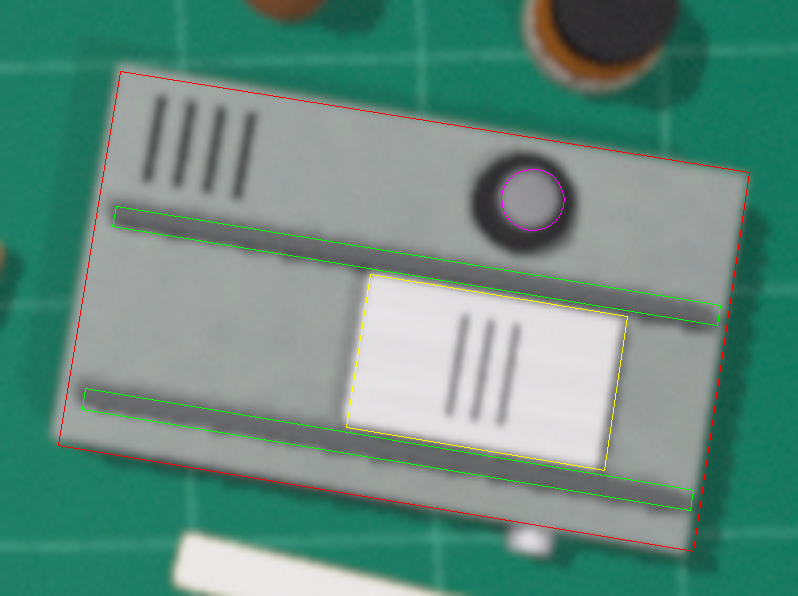

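Overlay matches within about 1–2 mm: unit at about (560.5, -83), yaw -0.187, shutter open about 6 mm. Slab, rails and start key (crop 532,199) are confirmed. First move: close the fingers and go to a safe waypoint.

Emit:
arm_command:
  moves:
    - [[1,-1.1,-0.7,0,0],[1,-2.2,-1.4,0,-0.5],[1,-3.3,-2.1,0,-0.5],[1,-4.4,-2.8,0,-0.5],[1,-5.5,-3.5,0,-0.5],[1,-6.6,-4.2,0,-0.5],[1,-7.7,-4.9,0,-0.5],[1,-8.8,-5.6,0,-0.5],[1,-9.9,-6.3,0,-0.5],[1,-11,-7,0,-0.5],[1,-12,-7.7,0,-0.5],[1,-12.7,-8.4,0,-0.5],[1,-12.7,-8.4,0,-0.5],[1,-12.7,-8.4,0,-0.5],[1,-12.7,-8.4,0,-0.5]]
  squeeze: 10

```text
clock: 2.5
tcp_pos: [450.3, 251.5, 233.6]
tcp_rot: [3.141, -0.001, 2.953]
ft_force: [0.3, 0.3, -0.4]
width: 0.5
```

```bash
cat > go.py <<'E'
import sys
from h import *
from bench import robot
from scipy.spatial.transform import Rotation as R
Q=[560.5,-83.5,-0.187]
s=robot.read_state();t=np.array(s['tcp_pos']);M=R.from_euler('xyz',s['tcp_rot']).as_matrix()
c,sn=np.cos(Q[2]),np.sin(Q[2]);d=t[:2]-Q[:2]
print('t',round(s['clock'],2),'unit xy',round(c*d[0]+sn*d[1],1),round(-sn*d[0]+c*d[1],1),'tip z',round(t[2]-11,1),'F',np.round(s['ft_force'],1),'w',round(s['width'],1))
yw=s['tcp_rot'][2];print('rot',np.round(s['tcp_rot'],4),'turn units',round(-np.degrees(((np.pi+Q[2]-yw)+np.pi)%(2*np.pi)-np.pi)/5,3))
for a in sys.argv[1:]:
    u=[float(v) for v in a.split(',')];w=u2w(Q,u)[0]+[0,0,11]
    print(a,((w-t)@M/30).round(3))
E
python3 go.py -20,-112,110 -20,-112,60
```

```text
t 2.5 unit xy -170.6 308.6 tip z 222.6 F [ 0.3  0.3 -0.4] w 0.5
rot [ 3.1413e+00 -7.0000e-04  2.9527e+00] turn units -0.022
-20,-112,110 [ -5.048 -14.013   3.746]
-20,-112,60 [ -5.049 -14.013   5.412]
```

Emit:
arm_command:
  moves:
    - [[1,-0.4,-1.1,0,0],[1,-0.8,-2.2,0,0],[1,-1.2,-3.3,0,0],[1,-1.6,-4.4,0,0],[1,-2,-5.5,0.4,0],[1,-2.4,-6.6,0.8,0],[1,-2.8,-7.7,1.2,0],[1,-3.2,-8.8,1.6,0],[1,-3.6,-9.9,2,0],[1,-4,-11,2.4,0],[1,-4.4,-12,2.8,0],[1,-4.8,-13,3.2,0],[1,-5.05,-14,3.75,0],[1,-5.05,-14,3.75,0],[1,-5.05,-14,3.75,0],[1,-5.05,-14,3.75,0]]

```text
clock: 3.83
tcp_pos: [520.1, -187.7, 120.8]
tcp_rot: [3.14, -0.002, 2.954]
ft_force: [0.3, 0.9, -0.4]
width: 0.4
```

```bash
python3 - <<'E'
from bench import vision
from h import *
p=vision.camera('wrist');q=[560.5,-83.5,-.187,6.4]
overlay(p,q,(0,0,640,480),1.25,'pics/w1.png')
E
python3 go.py -20,-112,60
```

```text
t 3.88 unit xy -20.2 -109.7 tip z 110.2 F [-0.1  1.   0.6] w 0.4
rot [ 3.1407e+00 -1.0000e-03  2.9543e+00] turn units -0.003
-20,-112,60 [-0.009 -0.078  1.673]
```

View pics/w1.png

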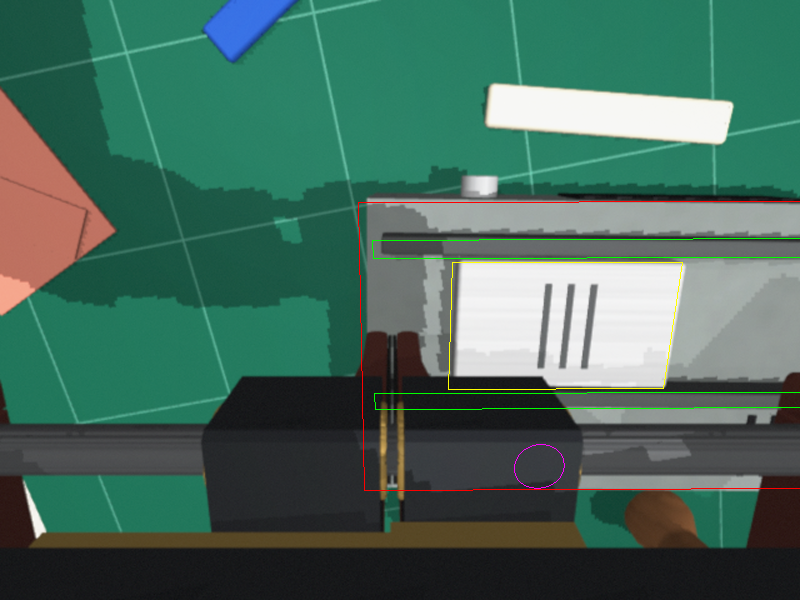

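Wrist view: the shutter's near edge is at column about 455 and the closed fingers at column about 393, clear of it. The unit sits about 2 mm further along +y than fitted, so I'll correct for that. Next: descend, then push.

```bash
sed -i 's/Q=\[.*/Q=[560,-81.5,-0.187]/' go.py; python3 go.py -20,-112,60 -20,-27,60
```

```text
t 3.88 unit xy -19.4 -111.6 tip z 110.2 F [-0.1  1.   0.6] w 0.4
rot [ 3.1407e+00 -1.0000e-03  2.9543e+00] turn units -0.003
-20,-112,60 [ 0.019 -0.015  1.673]
-20,-27,60 [0.02  2.818 1.676]
```

Emit:
arm_command:
  moves:
    - [[1,0,0,0.6,0],[1,0,0,1.2,0],[1,0,0,1.67,0],[1,0,0,1.67,0],[1,0,0,1.67,0]]

```text
clock: 4.3
tcp_pos: [520.0, -185.8, 71.4]
tcp_rot: [3.14, -0.002, 2.956]
ft_force: [0.3, -0.6, 0.0]
width: 0.5
```

```bash
python3 go.py -20,-112,60 -20,-27,60
```

```text
t 4.3 unit xy -19.9 -110.0 tip z 60.4 F [ 0.3 -0.6  0. ] w 0.5
rot [ 3.1402e+00 -2.0000e-03  2.9562e+00] turn units 0.019
-20,-112,60 [ 0.002 -0.068  0.012]
-20,-27,60 [-0.003  2.765  0.016]
```

Emit:
arm_command:
  moves:
    - [[1,0,0.3,0,0],[1,0,0.6,0,0],[1,0,0.9,0,0],[1,0,1.2,0,0],[1,0,1.5,0,0],[1,0,1.8,0,0],[1,0,2.1,0,0],[1,0,2.4,0,0],[1,0,2.6,0,0],[1,0,2.75,0,0],[1,0,2.75,0,0],[1,0,2.75,0,0]]

```text
clock: 5.3
tcp_pos: [534.6, -104.2, 71.2]
tcp_rot: [3.14, -0.003, 2.957]
ft_force: [-0.6, -0.7, -0.1]
width: 0.7
```

```bash
python3 go.py -20,-23,60
```

```text
t 5.3 unit xy -20.8 -27.0 tip z 60.2 F [-0.6 -0.7 -0.1] w 0.7
rot [ 3.1398 -0.0034  2.9566] turn units 0.023
-20,-23,60 [-0.027  0.133  0.006]
```

Creep on until the stop shows in the force.

Emit:
arm_command:
  moves:
    - [[1,0,0.05,0,0],[1,0,0.1,0,0],[1,0,0.14,0,0],[1,0,0.14,0,0],[1,0,0.14,0,0]]

```text
clock: 5.72
tcp_pos: [535.0, -100.0, 71.0]
tcp_rot: [3.14, -0.004, 2.956]
ft_force: [-0.6, -0.8, -0.5]
width: 0.8
```

```bash
python3 go.py
python3 - <<'E'
from bench import vision
from h import *
p=vision.camera('top');overlay(p,[560,-81.5,-.187,80],(305,180,495,322),4.2,'pics/c2.png')
E
```

```text
t 5.72 unit xy -21.1 -22.9 tip z 60.0 F [-0.6 -0.8 -0.5] w 0.8
rot [ 3.1397 -0.0041  2.9564] turn units 0.021
```

View pics/c2.png

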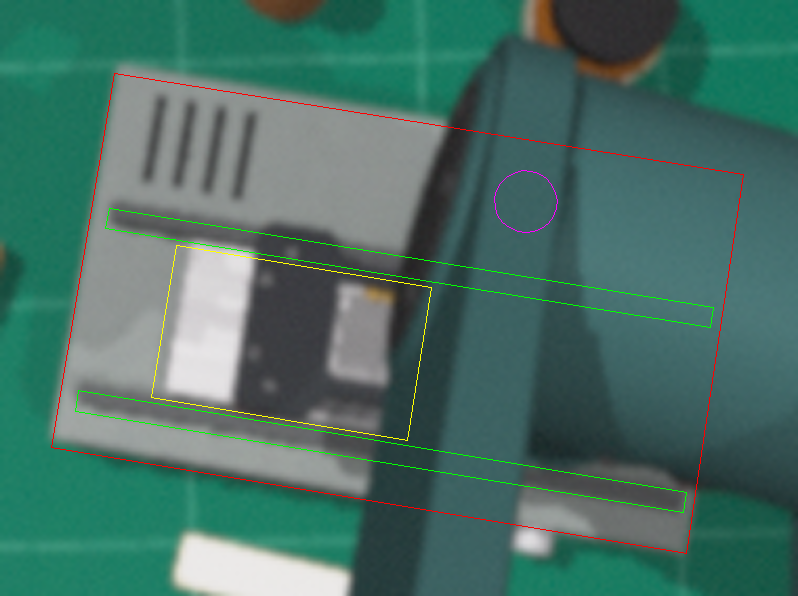

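Crop: the shutter's far edge is at column about 165 against 152 for fully open, so about 3–4 mm remain and the force shows no stop yet. Creep on.

Emit:
arm_command:
  moves:
    - [[1,0,0.04,0,0],[1,0,0.08,0,0],[1,0,0.12,0,0],[1,0,0.12,0,0]]

```text
clock: 6.1
tcp_pos: [535.8, -96.3, 71.0]
tcp_rot: [3.14, -0.004, 2.957]
ft_force: [0.0, -0.7, 0.2]
width: 0.4
```

```bash
python3 go.py
```

```text
t 6.1 unit xy -21.1 -19.0 tip z 60.0 F [ 0.  -0.7  0.2] w 0.4
rot [ 3.1396 -0.0039  2.9565] turn units 0.022
```

Emit:
arm_command:
  moves:
    - [[1,0,0.04,0,0],[1,0,0.07,0,0],[1,0,0.07,0,0]]

```text
clock: 6.35
tcp_pos: [536.0, -95.1, 71.1]
tcp_rot: [3.141, -0.004, 2.957]
ft_force: [-2.2, -5.3, -1.7]
width: 0.2
```

Emit:
arm_command:
  moves:
    - [[1,0,0.04,0,0],[1,0,0.07,0,0],[1,0,0.07,0,0]]

```text
clock: 6.6
tcp_pos: [536.1, -95.0, 71.1]
tcp_rot: [-3.138, -0.004, 2.959]
ft_force: [-3.4, -10.0, -0.1]
width: 0.2
```

```bash
python3 go.py
python3 - <<'E'
from bench import vision
from h import *
p=vision.camera('top');overlay(p,[560.5,-83.5,-.187,80],(305,180,495,322),4.2,'pics/c3.png')
E
```

```text
t 6.6 unit xy -21.0 -17.7 tip z 60.1 F [ -3.4 -10.   -0.1] w 0.2
rot [-3.1383 -0.004   2.9588] turn units 0.048
```

View pics/c3.png

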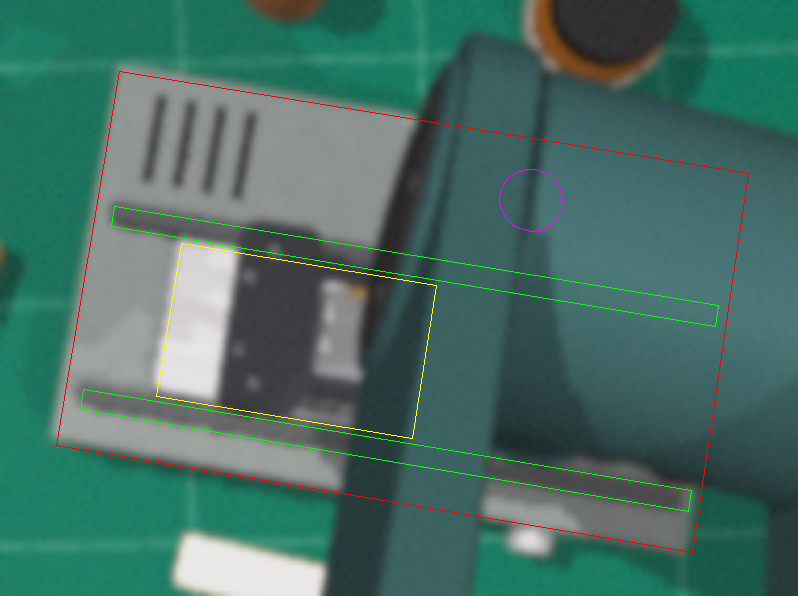

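Shutter is at its stop (10 N, and the far edge matches the overlay at column 157). Back off over the well and descend to just above the key.

Emit:
arm_command:
  moves:
    - [[1,0,-0.35,0,0],[1,0,-0.76,0,0],[1,0,-0.76,0,0],[1,0,-0.76,0.3,0],[1,0,-0.76,0.55,0],[1,0,-0.76,0.55,0],[1,0,-0.76,0.55,0]]

```text
clock: 7.23
tcp_pos: [531.0, -116.8, 53.7]
tcp_rot: [-3.139, -0.006, 2.959]
ft_force: [0.3, -0.4, 0.8]
width: 0.4
```

```bash
python3 go.py -20,-40,34
python3 - <<'E'
from bench import vision
from h import *
p=vision.camera('wrist');overlay(p,[560,-81.5,-.187,80],(0,0,640,480),1.25,'pics/w2.png')
E
```

```text
t 7.23 unit xy -21.9 -40.1 tip z 42.7 F [ 0.3 -0.4  0.8] w 0.4
rot [-3.1389 -0.0061  2.9589] turn units 0.049
-20,-40,34 [-0.065  0.004  0.29 ]
```

View pics/w2.png

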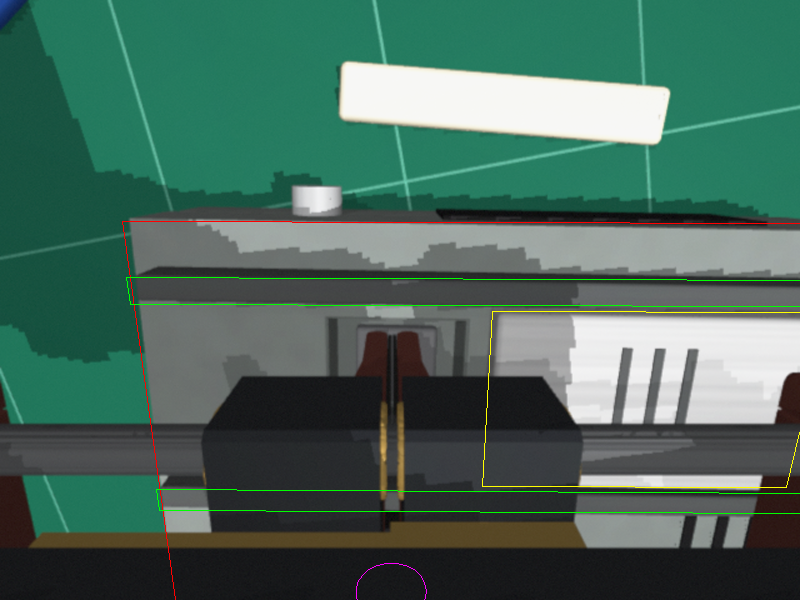

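Fingers stand inside the well, over the key (column about 395, key 357–438), and the shutter is clear at 490. Press, with the hold read by force.

Emit:
arm_command:
  moves:
    - [[1,-0.06,0,0,0],[1,-0.06,0,0.1,0],[1,-0.06,0,0.2,0],[1,-0.06,0,0.28,0],[1,-0.06,0,0.28,0],[1,-0.06,0,0.28,0]]

```text
clock: 7.78
tcp_pos: [534.0, -117.3, 45.9]
tcp_rot: [-3.139, -0.004, 2.959]
ft_force: [1.5, 1.2, 4.5]
width: 0.6
```

```bash
python3 go.py
```

```text
t 7.78 unit xy -18.9 -40.0 tip z 34.9 F [1.5 1.2 4.5] w 0.6
rot [-3.1389 -0.0038  2.9588] turn units 0.048
```

Nearly at the stop (4.5 N, tip at 34.9 mm). Press 2 mm further and hold for a second.

Emit:
arm_command:
  moves:
    - [[1,0,0,0.04,0],[1,0,0,0.08,0],[1,0,0,0.08,0],[1,0,0,0.08,0],[1,0,0,0.08,0],[1,0,0,0.08,0],[1,0,0,0.08,0],[1,0,0,0.08,0],[1,0,0,0.08,0],[1,0,0,0.08,0],[1,0,0,0.08,0],[1,0,0,0.08,0],[1,0,0,0.08,0],[1,0,0,0.08,0]]

```text
clock: 8.95
tcp_pos: [534.1, -117.4, 45.1]
tcp_rot: [-3.139, -0.003, 2.959]
ft_force: [-2.5, 3.3, 18.1]
width: 0.6
```

```bash
python3 go.py -20,112,90 -20,112,60
```

```text
t 8.95 unit xy -18.8 -40.0 tip z 34.1 F [-2.5  3.3 18.1] w 0.6
rot [-3.1387e+00 -3.1000e-03  2.9589e+00] turn units 0.049
-20,112,90 [ 0.024  5.063 -1.879]
-20,112,60 [ 0.021  5.066 -0.879]
```

18 N at tip height 34.1 mm: the key is bottomed and was held for about a second. Up, over the shutter, and down behind its far edge.

Emit:
arm_command:
  moves:
    - [[1,0,0,-0.8,0],[1,0,0,-1.6,0],[1,0,0,-1.9,0],[1,0,0,-1.9,0],[1,0,1,-1.9,0],[1,0,2,-1.9,0],[1,0,3,-1.9,0],[1,0,4,-1.9,0],[1,0,4.8,-1.9,0],[1,0,5.1,-1.9,0],[1,0,5.1,-1.9,0],[1,0,5.1,-1.9,0]]

```text
clock: 9.95
tcp_pos: [561.2, 33.0, 100.5]
tcp_rot: [-3.138, -0.005, 2.96]
ft_force: [-0.9, 0.3, -0.1]
width: -0.2
```

```bash
python3 go.py -20,112,60
python3 - <<'E'
from bench import vision
from h import *
p=vision.camera('wrist');overlay(p,[560,-81.5,-.187,80],(0,0,640,480),1.25,'pics/w3.png')
E
```

```text
t 9.95 unit xy -20.1 112.7 tip z 89.5 F [-0.9  0.3 -0.1] w -0.2
rot [-3.1379 -0.0049  2.9603] turn units 0.065
-20,112,60 [-0.008 -0.021  0.984]
```

View pics/w3.png

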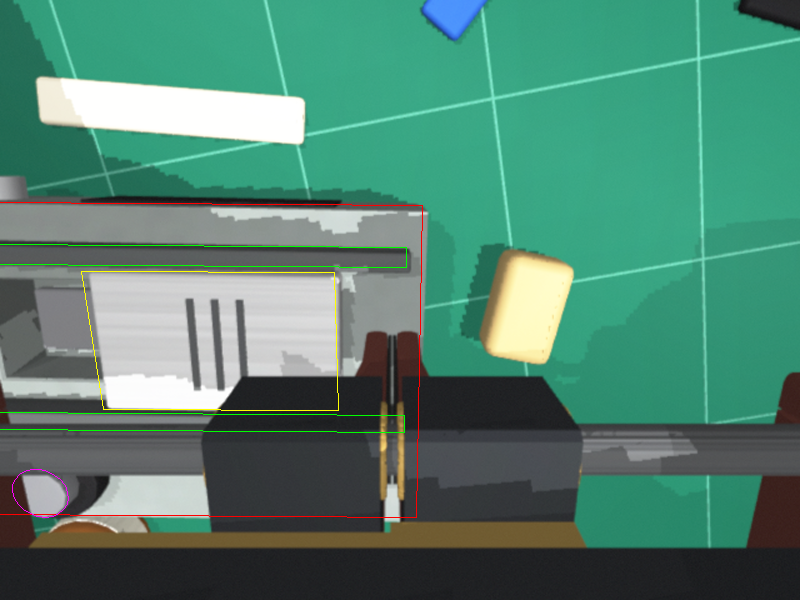

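The model fits well here: far edge at column 338, fingers at 393, clear. Descend and push shut.

Emit:
arm_command:
  moves:
    - [[1,0,0,0.5,0],[1,0,0,0.97,0],[1,0,0,0.97,0],[1,0,0,0.97,0],[1,0,-0.3,0.97,0],[1,0,-0.6,0.97,0],[1,0,-0.9,0.97,0],[1,0,-1.2,0.97,0],[1,0,-1.5,0.97,0],[1,0,-1.8,0.97,0],[1,0,-2.1,0.97,0],[1,0,-2.4,0.97,0],[1,0,-2.7,0.97,0],[1,0,-2.9,0.97,0],[1,0,-3,0.97,0],[1,0,-3,0.97,0]]

```text
clock: 11.33
tcp_pos: [544.9, -57.1, 72.0]
tcp_rot: [-3.137, -0.004, 2.959]
ft_force: [-0.1, 0.5, 0.0]
width: 0.2
```

```bash
python3 go.py
```

```text
t 11.33 unit xy -19.4 21.1 tip z 61.0 F [-0.1  0.5  0. ] w 0.2
rot [-3.1375 -0.0042  2.9585] turn units 0.045
```

Emit:
arm_command:
  moves:
    - [[1,0,-0.04,0,0],[1,0,-0.08,0,0],[1,0,-0.08,0,0]]

```text
clock: 11.58
tcp_pos: [544.9, -57.9, 72.0]
tcp_rot: [-3.14, -0.004, 2.958]
ft_force: [0.6, 7.4, 0.5]
width: 0.9
```

Emit:
arm_command:
  moves:
    - [[1,0,-0.04,0,0],[1,0,-0.08,0,0],[1,0,-0.08,0,0]]

```text
clock: 11.83
tcp_pos: [545.0, -58.0, 72.1]
tcp_rot: [3.14, -0.004, 2.957]
ft_force: [1.6, 11.1, 0.8]
width: 0.2
```

The shut stop is reached (11 N). Total stroke by TCP is consistent. Back off, rise, swing clear and look.

Emit:
arm_command:
  moves:
    - [[1,0,0.3,0,0],[1,0,0.5,0,0],[1,0,0.5,0,0],[1,0,0.5,-1,0],[1,0,0.5,-2,0],[1,0,0.5,-3,0],[1,0,0.5,-4,0],[1,0,1.5,-4,0],[1,0,2.5,-4,0],[1,0,3.5,-4,0],[1,0,4.5,-4,0],[1,0,5.5,-4,0],[1,0,6.5,-4,0],[1,0,7.5,-4,0],[1,0,8.5,-4,0],[1,0,9,-4,0],[1,0,9,-4,0],[1,0,9,-4,0],[1,0,9,-4,0]]

```text
clock: 13.42
tcp_pos: [594.6, 205.8, 192.3]
tcp_rot: [3.141, -0.004, 2.957]
ft_force: [-0.4, -0.0, -0.3]
width: 0.4
```

```bash
python3 go.py
python3 - <<'E'
from bench import vision
from h import *
p=vision.camera('top');overlay(p,[560.5,-83,-.187,0],(275,150,495,330),3.3,'pics/c4.png')
a=cv2.imread('pics/top0.png').astype(int);d=np.abs(a-p['pixels'][:,:,::-1]).max(2)
for n,(x,y) in dict(jar=(449,183),slicker=(374,170),wax=(291,249),folder=(384,321),startkey=(430,228)).items(): print(n,d[y-14:y+14,x-18:x+18].mean().round(1))
E
```

```text
t 13.42 unit xy -19.4 288.7 tip z 181.3 F [-0.4 -0.  -0.3] w 0.4
rot [ 3.1411 -0.0041  2.9567] turn units 0.024
jar 2.4
slicker 2.5
wax 27.3
folder 33.0
startkey 1.7
```

View pics/c4.png

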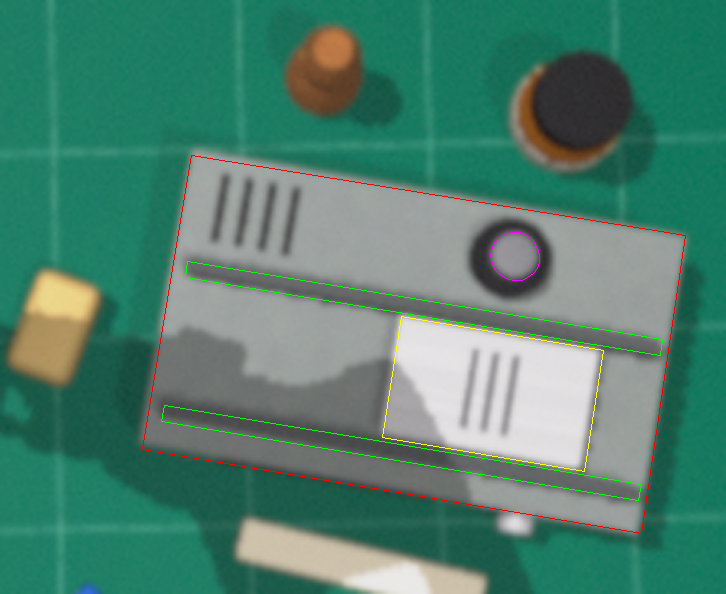

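The shutter matches the fully shut overlay. The wax is at pixel (292,249) and the folder at (384,322), both unmoved; their pixel differences are the arm's shadow. Nothing is touched, so I'll hand in.

```bash
python3 -c "
from bench import job
print(job.close_job())"
```

```text
the job is handed in; nothing more can be done
None
```

I opened the shutter, pressed and held the reset key, shut the shutter again and handed the job in, all in about 13.4 s. The hand-in gives no verdict, so I don't know the judged result.

- **Opening:** I pushed the shutter with closed fingertips until it met its stop, which showed as about 10 N. The top view matched the fully open position.
- **Reset key:** I pressed it down to its stop and held it for about a second. At the end the fingertips were at 34.1 mm with 18 N of force; fully down should be 34 mm.
- **Shutting:** I pushed the far edge until it met the shut stop at about 11 N. The last top view matched the fully shut position to about 1 mm.
- **Surroundings:** The start key, jar and slicker looked the same before and after. The image comparison flagged the wax and folder, but only because the arm's shadow fell on them; both were at their starting pixels.
- **Calibration:** The wrist and top cameras disagreed by about 2 mm on where the unit stood. I corrected for this, and it caused no problem.
- **Arm:** It was well clear of everything at hand-in.

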